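# Take the spent tube out of the roll dispenser

## Robot

A 6-joint arm with a two-finger parallel gripper is mounted at the origin on a cart in front of the work surface, level with it; the furniture and walls round the work are solid. World frame = base frame: x ahead of the robot, y to its left, z up, the work surface at z = 0. Lengths are in m, angles in rad, forces in N, time in s.
With the tool pointing down it reaches from about 0.225 to 0.875 m from the base axis. Payload 3.4 kg.
Tool frame: the origin (TCP) lies at the very end of the fingers, on their centre line; the grasp point (between the pads) lies 19 mm behind it (manip.hold_point_z is the distance from the TCP to the grasp point, in m); z points along the fingers, y is the line along which they close (so a half turn about z gives the same grasp; the last joint's range is limited). The gripper opens to 85 mm and grips with 20 to 120 N. Pads are 22 mm wide; open, the fingers measure 114 mm over their backs; the gripper's body (76 mm by 85 mm) begins 54 mm behind the grasp point. The pads swing forward as they close: fully open they stand 13 mm farther back than shut.
Start: joints at [1.192, 0.276, 1.505, -0, 1.361, -0.121], TCP at [0.147, 0.556, 0.231] pointing down, gripper open.
Joint ranges: [-2.89, 2.89], [-0.75, 2.08], [0.22, 2.7], [-1.18, 4.32], [0.11, 2.71], [-2.7, 2.7]. Speed limits (rad/s): [2.57, 2.57, 3.14, 3.14, 3.14, 3.14].

## Interface

Orientations are given as a unit quaternion [w, x, y, z].
In Python, from rig import readout, viewer, order, manip gives the robot as it stands. The module is installed in compiled form; this text tells all that it offers.
- The arm moves only by the tool send_rows, never from a script. Its arguments are lists of equal length, an entry for each row: "xyz": the shift along the world's x, y, z in m, a list of three; "delta_rot": the turn, a rotation vector about the world's x, y, z in degrees, a list of three. In form: {"xyz": [[tx, ty, tz], ...], "delta_rot": [[wx, wy, wz], ...]}. A call has 1 to 12 rows; each row shifts and turns the commanded pose from where the row before left it; what a row does not reach is not made up. A row lasts 1/10 s, in which the tool goes at most 50 mm and 8.59 degrees, less where a joint would pass 70% of its speed; a pose out of reach is approached as far as the arm can. A call with a gripper value outside its range is refused whole. "gripper" is the finger opening in m, from 0 to 0.0854, set as the call begins (left out, the last holds). The fingers move at their own pace and stop on an object; "force" is the grip in N (left out, the last holds). Time passes only in rows, so rows that do not move let the fingers close. It gives the time, the measured TCP pose, the force, the opening and the grip force at its end, in the units of the state.
- readout.get_state(): the state, without advancing time (a new reading comes with each control period).
- viewer.get_image(name): name is "scene" or "side" or "wrist"; returns a dict with "color" (400x640x3 uint8, red, green, blue), "depth" (400x640 float32, m along the optical axis (not along the pixel's ray), 0 where there is no reading), "K" (3x3 intrinsics, pixels), "dist" ([k1, k2, p1, p2, k3] as OpenCV has them; the pictures are not rectified), "camera_from_world" (4x4, takes a point from world to camera coordinates). Camera axes: x right, y up, looking along -z (the intrinsics and any distortion apply to the point x, -y, -z); pixel columns grow to the right and rows downward; lengths in m; the calibration is good to about 2 mm. A picture is of the moment at which its call begins.
- order.sign_off(): hands the job in; it is judged then, once.
The state is a dict: "clock": time; "qpos": joint angles; "qd": joint speeds; "effort": joint torques, N m; "position": TCP position; "ee_rot": TCP orientation; "contact_force": force on the tool from outside, world axes, zero at the start; "moment": the same for the moment, N m; "width": finger opening in m; "gripper_force": force on a finger pad.
Only numpy, scipy, OpenCV 4.12 (cv2) and the standard library are available. Lean on these libraries where they do the work, as an engineer would, in place of code of your own. Each camera call takes 0.05 s, during which the arm holds its last target. There are 200 camera calls.

## Task

The baking-paper roll in the white dispenser is used up: throw the steel keeper lever from the notch with the dot (arm to the front) fully into the notch marked with the ring (arm straight out past the end), then ease the empty cardboard tube out through the gap between the end housings without forcing it; it is longer than the gap, so slide it deeper into the pocket at the end without the lever, tip the lever end up and draw it out slantwise. Finish while still holding the tube steady in the gripper over the dispenser, every part of it well clear above the housings, with the lever still in the ring notch. Leave the jars, pepper mill and fresh roll round about where they stand.

Things in the scene. Friction and masses are not known exactly. Their poses are not given: they have to be found in the camera images.
- dispenser: white roll dispenser, fixed, 124 (x) x 300 (y) x 89 mm; origin: centre of its underside. x from cutter rail (front) to back, y along the tube to the plain end (the lever end is at -y), z up. A tray (floor 12, walls 24 mm high; cutter rail and slide 58-77 mm in front of the centre, to 36 mm high) joins two end housings 116 mm wide, 62 mm long, 89 mm high. Gap between them 174 mm, open above
- lever_pocket (a point): mouth of the lever-end housing's pocket, on the face to the gap, at the tube's axis: x 0, y -88, z 50 mm of the dispenser. Pocket 40 mm wide, 22 mm deep from here, from 12 mm above the worktop to the roof's underside at 82 mm (roof 7 mm thick; it stands 1 mm into the gap). A V saddle 10 mm inside carries the tube
- deep_pocket (a point): mouth of the plain-end housing's pocket, on the face to the gap, at the tube's axis: x 0, y +88, z 50 mm of the dispenser. Same as the lever pocket but 48 mm deep. With the tube's end in it, the tube can be tipped up to about 25 degrees if its axis is raised at this mouth by 10 mm while tipping
- tube_mid (a point): centre of the empty cardboard tube, loose, 34 mm across, 210 mm long, 50 to 100 g; its y axis runs along the tube to the plain end at the start. It lies level in the saddles, axis 50 mm above the worktop, each end 13 to 21 mm inside its pocket. Slid to where its centre is at y = +22 to +30 mm of the dispenser, its lever end is free of the roof and can be tipped up
- tube_end_a (a point): centre of the tube's end face at its -y (the lever end at the start)
- tube_end_b (a point): centre of the tube's end face at its +y (the plain end at the start)
- lever (a joint): keeper lever on its upright pivot, rad, growing counterclockwise from above: 0 = dot notch, arm to the dispenser's -x, keeper across the tube; 1.571 = ring notch, arm along -y, keeper out of the gap over the housing. Stops 0.03 beyond both. A sprung ball snaps over a bump 0.22 from each notch: about 4 N at the knob to leave a notch or enter one; between the bumps it stays where it is left
- lever_knob (a point): middle of the black round knob standing upright on the end of the lever's arm, 23 mm across, 32 mm tall (16 above and below this point), 78 mm from the pivot, 121 mm above the worktop; the arm under it is 12 mm wide, from 96 to 101 mm. The knob does not turn on the arm
- lever_pivot (a point): lever's pivot at arm height, on the lever-end housing at x 0, y -116 mm of the dispenser; hub 24 mm across, top 112 mm above the worktop. The keeper is a flat T at right angles to the arm (along the dispenser's +y at joint 0): stem 66 mm, crossbar 56 mm, underside 94 mm above the worktop
- spice_a: bystander: spice jar with red cap, 45 mm across, 106 mm tall; origin at the centre of its foot
- spice_b: bystander: spice jar with white cap, 47 mm across, 98 mm tall; origin at the centre of its foot
- honey_jar: bystander: honey jar with green lid, 68 mm across, 84 mm tall; origin at the centre of its foot
- pepper_mill: bystander: dark wooden pepper mill, 58 mm across, 170 mm tall; origin at the centre of its foot
- fresh_roll: bystander: new white paper roll standing upright, 50 mm across, 210 mm tall; origin at the centre of its foot

How it is judged:
By the outcome, as a careful person would: the job done as asked, in the order asked, and still so for the second after the job is handed in, while the arm keeps its last pose, push and grip.
It also fails if it takes over 48 s, if anything falls off the work surface, if the arm or the gripper's body presses on something with over 40 N, if the wrist force passes 120 N, or if a joint passes its speed limit or range.

## Working session

There is one attempt and no reset: what is moved stays moved. The work goes in short steps, Python scripts to look and compute and a tool call to move; the robot and the scene stay as the last step left them, time stands still between calls to the robot, and variables do not carry over. Pictures are saved under pics/ and viewed, at most 10 in all, crops included, and the job is handed in when it is done.

Besides the shell and the picture viewer there is one more tool, called after "Request:" by a JSON object that holds its "fn" and its "kwargs". send_rows: Moves the arm, as the interface text tells. Its arguments: {"type":"object","properties":{"xyz":{"type":"array"},"delta_rot":{"type":"array"},"gripper":{"type":"number"},"force":{"type":"number"}},"required":["xyz","delta_rot"]}

```bash
mkdir -p pics; cat > h.py <<'E'
import numpy as np, cv2
from rig import readout, viewer, order, manip
def pts(im):
    d=im["depth"]; h,w=d.shape
    uv=np.stack(np.meshgrid(np.arange(w),np.arange(h)),-1).reshape(-1,1,2).astype(np.float32)
    n=cv2.undistortPoints(uv,im["K"],np.array(im["dist"])).reshape(h,w,2)
    c=np.stack([n[...,0]*d,-n[...,1]*d,-d,np.ones_like(d)],-1)
    P=c@np.linalg.inv(im["camera_from_world"]).T
    P=P[...,:3]; P[d==0]=np.nan
    return P
def save(im,n): cv2.imwrite(f"pics/{n}.png",im["color"][...,::-1])
E
python3 - <<'E'
from h import *
a=viewer.get_image("scene");b=viewer.get_image("side")
cv2.imwrite("pics/1.png",cv2.resize(np.vstack([a["color"],b["color"]])[...,::-1],(480,600),interpolation=cv2.INTER_AREA))
save(a,"s");save(b,"d");np.save("a.npy",pts(a));np.save("b.npy",pts(b))
for i in(a,b): print(np.linalg.inv(i["camera_from_world"]).round(2), (i["depth"]>0).mean())
print(readout.get_state(), manip.hold_point_z)
E
```

```text
[[ 0.24  0.83 -0.51  0.05]
 [-0.97  0.21 -0.11 -0.42]
 [ 0.01  0.52  0.85  0.85]
 [ 0.    0.    0.    1.  ]] 0.99609765625
[[ 0.31  0.6  -0.74 -0.34]
 [-0.95  0.21 -0.23 -0.58]
 [ 0.02  0.77  0.63  0.8 ]
 [ 0.    0.    0.    1.  ]] 0.9959765625
{'clock': 0.1, 'qpos': array([ 1.19199189e+00,  2.76567800e-01,  1.50598020e+00, -1.45749404e-05,
        1.36070399e+00, -1.20975289e-01]), 'qd': array([ 0.00279279, -0.00014253, -0.00345987,  0.00091906,  0.00196689,
        0.00030784]), 'effort': array([ 1.66135160e-03, -4.17700839e+01, -2.46402651e+01,  1.11639542e-04,
        5.82623339e-03, -2.38063052e-05]), 'position': array([0.1464415 , 0.55556835, 0.23051615]), 'ee_rot': array([-1.98269459e-04,  1.28556241e-01,  9.91701873e-01, -8.05658436e-04]), 'contact_force': array([-0.39020149,  0.14714724,  0.39611252]), 'moment': array([ 0.01379323,  0.01414752, -0.00552466]), 'gripper_force': 0.0, 'width': 0.08546023108398693} 0.0187
```

View pics/s.png

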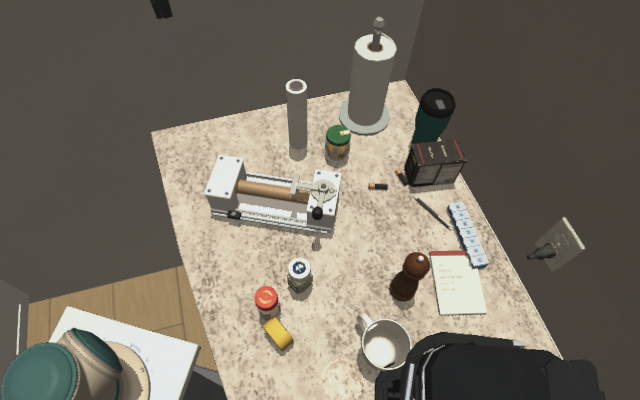

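View pics/d.png

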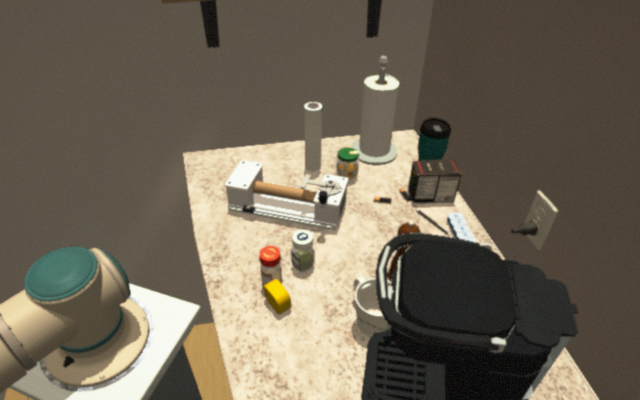

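The scene view shows the dispenser: left housing at (226,175), lever housing at (325,192), tube at (275,190), and the black knob at (317,213), towards the front. The fresh roll is at (297,115), the honey jar at (338,140), and the jars are at (266,300) and (299,272).

```bash
python3 - <<'E'
from h import *
for n,f,box in(("s","a",(150,140,350,240)),("d","b",(220,155,355,235))):
    im=cv2.imread(f"pics/{n}.png");P=np.load(f+".npy");x0,y0,x1,y1=box
    m=np.zeros(im.shape[:2],bool);m[y0:y1,x0:x1]=1
    z=P[...,2]
    hs=cv2.cvtColor(im,cv2.COLOR_BGR2HSV)
    top=m&(abs(z-.089)<.005)&(hs[...,1]<60)&(hs[...,2]>130)
    k,l,st,c=cv2.connectedComponentsWithStats(top.astype(np.uint8))
    q=P[top][:,:2]
    for i in range(1,k):
        if st[i,4]>60: print("top",c[i],st[i,4],np.nanmean(P[l==i],0).round(4),cv2.minAreaRect(P[l==i][:,:2].astype(np.float32)))
    r=cv2.minAreaRect(q.astype(np.float32)); print(r)
    br=m&(hs[...,1]>80)&(hs[...,0]<20)&(hs[...,2]>60)&(z>.045)&(z<.075)
    t=P[br];print("tube",br.sum(),t.mean(0),cv2.fitLine(t[:,:2].astype(np.float32),cv2.DIST_HUBER,0,.01,.01).ravel(),np.percentile(z[br],95))
    kn=m&(hs[...,2]<50)&(z>.105)&(z<.15); t=P[kn]; print("knob",kn.sum(),t.mean(0),t.max(0),t.min(0))
    tall=(z>.04)&(P[...,0]<.85)&(P[...,0]>.15)&(abs(P[...,1])<.9)
    k,l,st,c=cv2.connectedComponentsWithStats(tall.astype(np.uint8))
    for i in range(1,k):
        if st[i,4]>80: g=P[l==i];print(c[i].round(),st[i,4],"min",g.min(0).round(3),"max",g.max(0).round(3))
E
```

```text
top [223.71104816 176.60528801] 1059 [ 0.5069 -0.1032  0.0882] ((0.5099211931228638, -0.10209609568119049), (0.11651937663555145, 0.06245074421167374), 3.3305294513702393)
top [328.5681445  188.29885057] 609 [ 0.5338 -0.3475  0.0896] ((0.5253828763961792, -0.33887049555778503), (0.11719251424074173, 0.0639347955584526), 3.478630542755127)
top [311.32089552 201.7238806 ] 134 [ 0.4891 -0.318   0.0892] ((0.493465781211853, -0.31984880566596985), (0.05552929267287254, 0.02187757007777691), 4.76291561126709)
((0.5178300738334656, -0.22077065706253052), (0.11735259741544724, 0.30083009600639343), 3.6566333770751953)
tube 990 [ 0.52823369 -0.22729739  0.06160868] [ 0.154562   -0.9879831   0.51157916 -0.20822574] 0.06833532732331045
knob 86 [ 0.44127362 -0.34161729  0.12782637] [ 0.45309329 -0.33086094  0.13795512] [ 0.43502002 -0.35163628  0.11111476]
[126.  62.] 33691 min [ 0.46  -0.138  0.04 ] max [0.85  0.545 0.445]
[551. 147.] 52953 min [ 0.315 -0.9    0.04 ] max [ 0.85  -0.516  0.586]
[369.  81.] 2631 min [ 0.803 -0.433  0.04 ] max [ 0.85  -0.332  0.287]
[297. 109.] 1179 min [ 0.687 -0
[... 1377 characters left out ...]
[143.  72.] 42888 min [ 0.382 -0.14   0.04 ] max [0.85  0.675 0.513]
[538. 141.] 51598 min [ 0.15 -0.9   0.04] max [ 0.85  -0.518  0.639]
[377. 113.] 2154 min [ 0.802 -0.434  0.04 ] max [ 0.85  -0.334  0.32 ]
[313. 131.] 979 min [ 0.685 -0.253  0.04 ] max [ 0.74  -0.203  0.212]
[348. 159.] 476 min [ 0.668 -0.371  0.04 ] max [ 0.737 -0.306  0.088]
[288. 189.] 3123 min [ 0.435 -0.376  0.04 ] max [ 0.584 -0.07   0.138]
[303. 246.] 652 min [ 0.3   -0.361  0.04 ] max [ 0.352 -0.308  0.1  ]
[273. 274.] 1099 min [ 0.176 -0.352  0.04 ] max [ 0.274 -0.266  0.109]
[367. 304.] 927 min [ 0.177 -0.558  0.04 ] max [ 0.277 -0.469  0.098]
[385. 340.] 269 min [ 0.15  -0.586  0.04 ] max [ 0.185 -0.538  0.049]
```

Request:
{"fn": "send_rows", "kwargs": {"xyz": [[0.0125, -0.0374, 0], [0.0125, -0.0374, 0], [0.0125, -0.0374, 0], [0.0125, -0.0374, 0], [0.0125, -0.0374, 0], [0.0125, -0.0374, 0], [0.0125, -0.0374, 0], [0.0125, -0.0374, 0], [0.0125, -0.0374, 0], [0.0125, -0.0374, 0], [0.0125, -0.0374, 0], [0.0125, -0.0374, 0]], "delta_rot": [[0, 0, -6.73], [0, 0, -6.73], [0, 0, -6.73], [0, 0, -6.73], [0, 0, -6.73], [0, 0, -6.73], [0, 0, -6.73], [0, 0, -6.73], [0, 0, -6.73], [0, 0, -6.73], [0, 0, -6.73], [0, 0, -6.73]], "gripper": 0.05, "force": 25}}

```text
clock: 1.3
position: [0.2964, 0.1058, 0.2313]
ee_rot: [0.0, 0.742, 0.671, 0.0]
contact_force: [1.1, 0.3, -0.6]
width: 0.05
gripper_force: 0.0
```

Request:
{"fn": "send_rows", "kwargs": {"xyz": [[0.0125, -0.0374, 0], [0.0125, -0.0374, 0], [0.0125, -0.0374, 0], [0.0125, -0.0374, 0], [0.0125, -0.0374, 0], [0.0125, -0.0374, 0], [0.0125, -0.0374, 0], [0.0125, -0.0374, 0], [0.0125, -0.0374, 0], [0.0125, -0.0374, 0], [0.0125, -0.0374, 0], [0.0125, -0.0374, 0]], "delta_rot": [[0, 0, -6.73], [0, 0, -6.73], [0, 0, -6.73], [0, 0, -6.73], [0, 0, -6.73], [0, 0, -6.73], [0, 0, -6.73], [0, 0, -6.73], [0, 0, -6.73], [0, 0, -6.73], [0, 0, -6.73], [0, 0, -6.73]]}}

```text
clock: 2.5
position: [0.4467, -0.343, 0.2308]
ee_rot: [-0.0, 1.0, 0.03, -0.0]
contact_force: [0.2, 0.1, 0.4]
width: 0.0501
gripper_force: 0.0
```

Request:
{"fn": "send_rows", "kwargs": {"xyz": [[0, 0, 0], [0, 0, 0]], "delta_rot": [[0, 0, 0], [0, 0, 0]]}}

```text
clock: 2.7
position: [0.4462, -0.3417, 0.2302]
ee_rot: [-0.001, 0.999, 0.032, -0.001]
contact_force: [-0.1, -0.5, -0.1]
width: 0.0498
gripper_force: 0.0
```

```bash
cat > st.py <<'E'
from h import *
from scipy.spatial.transform import Rotation as R
s=readout.get_state(); q=s["ee_rot"]; m=R.from_quat(np.r_[q[1:],q[0]]).as_matrix()
print(s["clock"],s["position"].round(4),"ydir",np.degrees(np.arctan2(m[1,1],m[0,1])).round(1),"z",m[:,2].round(3),"F",s["contact_force"].round(1),"q",s["qpos"].round(2),"w",round(s["width"],4),round(s["gripper_force"],1))
E
python3 - <<'E'
import st
from h import *
w=viewer.get_image("wrist");save(w,"w1");P=pts(w);np.save("w.npy",P)
hs=cv2.cvtColor(w["color"],cv2.COLOR_RGB2HSV);z=P[...,2]
kn=(hs[...,2]<60)&(z>.13)&(z<.142)&(abs(P[...,0]-.447)<.03)&(abs(P[...,1]+.342)<.03)
print(kn.sum(),P[kn].mean(0),P[kn].max(0),P[kn].min(0))
E
```

```text
2.7 [ 0.4462 -0.3417  0.2302] ydir -86.3 z [-0.002  0.002 -1.   ] F [-0.1 -0.5 -0.1] q [-0.78  0.26  1.53  0.    1.35  0.73] w 0.0498 0.0
492 [ 0.44771232 -0.34179085  0.1357011 ] [ 0.45701475 -0.33090473  0.13945064] [ 0.43689032 -0.35215388  0.13000556]
```

View pics/w1.png

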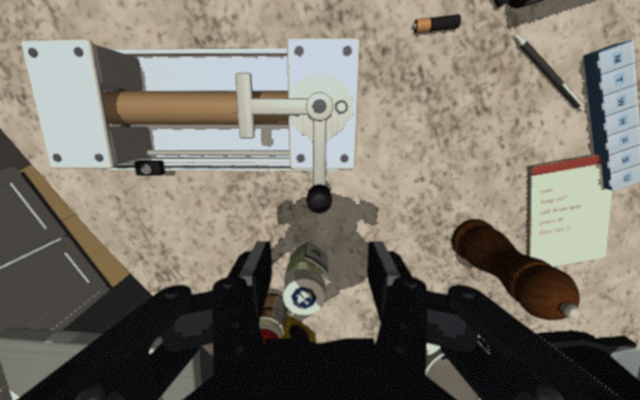

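The wrist view shows the lever at the dot notch, with the knob at (318,198) and the pivot at (320,106). The T keeper is at (245,106), over the tube. The fingers straddle the knob line.

Request:
{"fn": "send_rows", "kwargs": {"xyz": [[0.0005, 0, -0.031], [0.0005, 0, -0.031], [0, 0, -0.031], [0, 0, -0.031], [0, 0, 0]], "delta_rot": [[0, 0, 0], [0, 0, 0], [0, 0, 0], [0, 0, 0], [0, 0, 0]]}}

```text
clock: 3.25
position: [0.4447, -0.3375, 0.1038]
ee_rot: [-0.004, 0.999, 0.033, -0.003]
contact_force: [-0.1, 2.2, 0.3]
width: 0.0504
gripper_force: 0.0
```

Request:
{"fn": "send_rows", "kwargs": {"xyz": [[0, 0, 0], [0, 0, 0], [0, 0, 0], [0, 0, 0], [0, 0, 0]], "delta_rot": [[0, 0, 0], [0, 0, 0], [0, 0, 0], [0, 0, 0], [0, 0, 0]], "gripper": 0.015, "force": 25}}

```text
clock: 3.75
position: [0.4485, -0.3422, 0.1093]
ee_rot: [0.001, 0.999, 0.032, 0.001]
contact_force: [-0.5, 1.5, 6.7]
width: 0.0216
gripper_force: 25.1
```

```bash
python3 - <<'E'
import st
import numpy as np
# arc waypoints: 12 rows of 7.7deg
th=np.radians(3.6); piv=np.array([.525,-.3375]); 
a=np.linspace(0,np.radians(92),13)
p=piv[:,None]-.078*np.array([np.cos(th+a),np.sin(th+a)])
print(p[:,0],p[:,-1],np.diff(p,axis=1).T.round(4).tolist())
E
```

```text
3.75 [ 0.4485 -0.3422  0.1093] ydir -86.3 z [ 0.003 -0.002 -1.   ] F [-0.5  1.5  6.7] q [-0.78  0.35  1.72  0.    1.07  0.73] w 0.0216 25.1
[ 0.44715392 -0.34239766] [ 0.53261147 -0.41512774] [[0.0013, -0.0103], [0.0027, -0.0101], [0.004, -0.0096], [0.0053, -0.009], [0.0064, -0.0082], [0.0075, -0.0073], [0.0084, -0.0062], [0.0091, -0.005], [0.0097, -0.0038], [0.0101, -0.0024], [0.0104, -0.0011], [0.0104, 0.0003]]
```

Request:
{"fn": "send_rows", "kwargs": {"xyz": [[0.0013, -0.0103, 0], [0.0027, -0.0101, 0], [0.004, -0.0096, 0], [0.0053, -0.009, 0], [0.0064, -0.0082, 0], [0.0075, -0.0073, 0], [0.0084, -0.0062, 0], [0.0091, -0.005, 0], [0.0097, -0.0038, 0], [0.0101, -0.0024, 0], [0.0104, -0.0011, 0], [0.0104, 0.0003, 0]], "delta_rot": [[0, 0, 7.67], [0, 0, 7.67], [0, 0, 7.67], [0, 0, 7.67], [0, 0, 7.67], [0, 0, 7.67], [0, 0, 7.67], [0, 0, 7.67], [0, 0, 7.67], [0, 0, 7.67], [0, 0, 7.67], [0, 0, 7.67]]}}

```text
clock: 4.95
position: [0.5322, -0.4124, 0.1092]
ee_rot: [-0.002, 0.669, 0.744, 0.0]
contact_force: [-23.1, 2.7, 13.8]
width: 0.0216
gripper_force: 27.2
```

Request:
{"fn": "send_rows", "kwargs": {"xyz": [[0, 0, 0], [0, 0, 0], [0, 0, 0]], "delta_rot": [[0, 0, 0], [0, 0, 0], [0, 0, 0]]}}

```text
clock: 5.25
position: [0.5317, -0.4124, 0.1093]
ee_rot: [-0.002, 0.671, 0.742, 0.0]
contact_force: [-4.0, 6.6, 8.8]
width: 0.0217
gripper_force: 25.5
```

```bash
python3 -c "import st"
```

```text
5.25 [ 0.5317 -0.4124  0.1093] ydir 5.8 z [-0.002  0.003 -1.   ] F [-4.   6.6  8.8] q [-0.76  0.5   1.46  0.    1.19 -0.86] w 0.0217 25.5
```

Request:
{"fn": "send_rows", "kwargs": {"xyz": [[0, 0, 0], [0, 0, 0], [0, 0, 0], [0, 0, 0.02], [0, 0, 0.035], [0, 0, 0.035], [0, 0, 0]], "delta_rot": [[0, 0, 0], [0, 0, 0], [0, 0, 0], [0, 0, 0], [0, 0, 0], [0, 0, 0], [0, 0, 0]], "gripper": 0.055}}

```text
clock: 5.95
position: [0.5354, -0.4168, 0.2032]
ee_rot: [0.006, 0.671, 0.742, -0.0]
contact_force: [0.3, -0.3, 0.8]
width: 0.0549
gripper_force: 0.0
```

Request:
{"fn": "send_rows", "kwargs": {"xyz": [[-0.003, 0.044, 0], [-0.003, 0.044, 0], [-0.003, 0.044, 0], [-0.004, 0.044, 0], [0, 0, 0], [0, 0, 0]], "delta_rot": [[0, 0, -1], [0, 0, -1.2], [0, 0, 0], [0, 0, 0], [0, 0, 0], [0, 0, 0]]}}

```text
clock: 6.55
position: [0.5199, -0.2377, 0.1971]
ee_rot: [0.0, 0.684, 0.729, -0.0]
contact_force: [0.7, -1.7, 0.3]
width: 0.0548
gripper_force: 0.0
```

```bash
python3 - <<'E'
import st
from h import *
a=viewer.get_image("scene");w=viewer.get_image("wrist");save(w,"w2")
s=st.s; T=np.linalg.inv(w["camera_from_world"]); print("cam in tool",st.m.T@(T[:3,3]-s["position"]), "axis",st.m.T@-T[:3,2])
P=pts(a);hs=cv2.cvtColor(a["color"],cv2.COLOR_RGB2HSV);z=P[...,2]
W=pts(w);hw=cv2.cvtColor(w["color"],cv2.COLOR_RGB2HSV)
for Q,h in((P,hs),(W,hw)):
    z=Q[...,2]
    k=(h[...,2]<60)&(z>.125)&(z<.142)&(abs(Q[...,0]-.53)<.04)&(abs(Q[...,1]+.415)<.04)
    print("knob",k.sum(),Q[k].mean(0) if k.any() else 0)
    b=(h[...,1]>80)&(h[...,0]<20)&(h[...,2]>50)&(z>.06)&(z<.07)&(abs(Q[...,0]-.518)<.03)&(abs(Q[...,1]+.22)<.1)
    print("tube",b.sum(),Q[b].mean(0),Q[b].min(0),Q[b].max(0)) if b.any() else 0
cv2.imwrite("pics/3.png",np.hstack([a["color"][100:300,150:450],cv2.resize(w["color"],(320,200))])[...,::-1])
E
```

```text
6.55 [ 0.5199 -0.2377  0.1971] ydir 3.7 z [ 0.    -0.001 -1.   ] F [ 0.7 -1.7  0.3] q [-0.55  0.29  1.57 -0.    1.28 -0.61] w 0.0548 0.0
cam in tool [ 0.06932192 -0.00047257 -0.14300244] axis [-0.28020469 -0.00140793  0.95993924]
knob 58 [ 0.52693978 -0.41323063  0.13330318]
tube 637 [ 0.5137578  -0.21701099  0.06525049] [ 0.49833411 -0.30422759  0.06002453] [ 0.53004737 -0.12766514  0.06983137]
knob 0 0
tube 5572 [ 0.51674094 -0.21731433  0.06540931] [ 0.49782644 -0.31996866  0.0600001 ] [ 0.5366193  -0.13214033  0.06956744]
```

View pics/3.png

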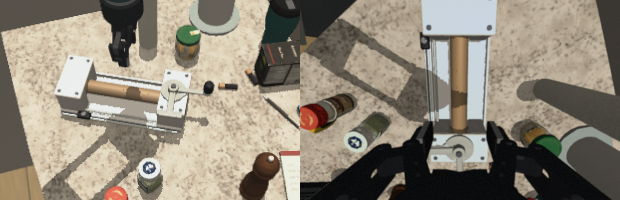

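The lever's arm now points straight out at the ring, with the knob at (208,88) in the left panel. The tube lies exposed between the fingers in the wrist view.

Request:
{"fn": "send_rows", "kwargs": {"xyz": [[-0.001, 0, -0.03], [0, 0, -0.03], [0, 0, -0.03], [0, 0, -0.03], [0, 0, -0.025], [0, 0, -0.02], [0, 0, 0], [0, 0, 0], [0, 0, 0]], "delta_rot": [[0, 0, 0], [0, 0, 0], [0, 0, 0], [0, 0, 0], [0, 0, 0], [0, 0, 0], [0, 0, 0], [0, 0, 0], [0, 0, 0]]}}

```text
clock: 7.55
position: [0.5199, -0.2396, 0.0333]
ee_rot: [0.001, 0.685, 0.728, 0.0]
contact_force: [0.3, 0.5, 0.8]
width: 0.055
gripper_force: 0.0
```

Request:
{"fn": "send_rows", "kwargs": {"xyz": [[0, 0, 0], [0, 0, 0], [0, 0, 0], [0, 0, 0], [0, 0, 0], [0, 0, 0]], "delta_rot": [[0, 0, 0], [0, 0, 0], [0, 0, 0], [0, 0, 0], [0, 0, 0], [0, 0, 0]], "gripper": 0.025, "force": 30}}

```text
clock: 8.15
position: [0.5189, -0.239, 0.0336]
ee_rot: [0.001, 0.685, 0.729, -0.0]
contact_force: [-2.5, -1.9, 6.1]
width: 0.0332
gripper_force: 29.6
```

```bash
python3 -c "import st"
```

```text
8.15 [ 0.5189 -0.239   0.0336] ydir 3.6 z [ 0.001 -0.002 -1.   ] F [-2.5 -1.9  6.1] q [-0.55  0.45  1.79 -0.    0.91 -0.61] w 0.0332 29.6
```

Request:
{"fn": "send_rows", "kwargs": {"xyz": [[0, 0, 0.002], [0, 0, 0.002], [-0.0003, 0.005, 0], [-0.0003, 0.005, 0], [-0.0003, 0.005, 0], [-0.0003, 0.005, 0], [-0.0003, 0.004, 0], [0, 0, 0], [0, 0, 0], [0, 0, 0]], "delta_rot": [[0, 0, 0], [0, 0, 0], [0, 0, 0], [0, 0, 0], [0, 0, 0], [0, 0, 0], [0, 0, 0], [0, 0, 0], [0, 0, 0], [0, 0, 0]]}}

```text
clock: 9.15
position: [0.5176, -0.2145, 0.0364]
ee_rot: [0.0, 0.685, 0.729, 0.0]
contact_force: [-1.0, -0.3, -0.5]
width: 0.0331
gripper_force: 29.8
```

```bash
python3 - <<'E'
import st
from h import *
out=[]
for n in("scene","side"):
    w=viewer.get_image(n);W=pts(w);hw=cv2.cvtColor(w["color"],cv2.COLOR_RGB2HSV);z=W[...,2]
    c=np.array([.5177,-.2217]);th=np.radians(3.6);d=W[...,:2]-c
    X=d[...,0]*np.cos(th)+d[...,1]*np.sin(th);Y=-d[...,0]*np.sin(th)+d[...,1]*np.cos(th)
    b=(hw[...,1]>80)&(hw[...,0]<20)&(hw[...,2]>40)&(z>.045)&(z<.075)&(abs(X)<.02)&(abs(Y)<.12)
    v,u=np.nonzero(b);print(n,b.sum(),"Y",np.percentile(Y[b],[0,2,5,95,98,100]).round(4),"z",np.percentile(z[b],[5,95]))
    v0=int(np.median(v));u0=int(np.percentile(u,90));cr=w["color"][v0-50:v0+50,u0-70:u0+70]
    out.append(cv2.resize(cr,(392,280),interpolation=cv2.INTER_CUBIC))
cv2.imwrite("pics/4.png",np.hstack(out)[...,::-1])
E
```

```text
9.15 [ 0.5176 -0.2145  0.0364] ydir 3.5 z [ 0. -0. -1.] F [-1.  -0.3 -0.5] q [-0.52  0.43  1.81 -0.    0.9  -0.58] w 0.0331 29.8
scene 699 Y [-0.0786 -0.0759 -0.0722  0.0858  0.09    0.0937] z [0.05338978 0.0709754 ]
side 564 Y [-0.0802 -0.0756 -0.0712  0.086   0.0902  0.0951] z [0.05159937 0.06977071]
```

View pics/4.png

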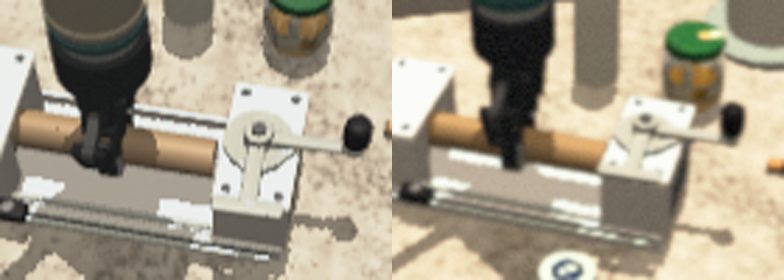

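The slid tube's lever end is visible just clear of the lever housing, at (213,158) in the left panel (dispenser y ≈ -79 mm). The lever is still at the ring and the contact force is about 0. Next I tip it about the deep mouth.

```bash
python3 - <<'E'
import numpy as np
th=np.radians(3.6);ey=np.array([-np.sin(th),np.cos(th)])
r=np.array([-.0808,-.0166]);P=[]
for t in np.linspace(0,23,13):
    a=np.radians(t);c,s=np.cos(a),np.sin(a)
    y=.088+r[0]*c+r[1]*s; z=.053+.007*t/23-r[0]*s+r[1]*c
    P.append([*(y*ey),z])
P=np.array(P);print(np.diff(P,axis=0).round(4).tolist(),P[-1]-P[0])
print((-1.917*np.array([np.cos(th),np.sin(th)])).round(3), "draw 10mm:",(.01*np.r_[-np.cos(np.radians(23))*ey,np.sin(np.radians(23))]).round(4))
E
```

```text
[[0.0, -0.0005, 0.0033], [0.0, -0.0004, 0.0033], [0.0, -0.0003, 0.0033], [0.0, -0.0002, 0.0033], [0.0, -0.0001, 0.0033], [0.0, -0.0001, 0.0033], [-0.0, 0.0, 0.0033], [-0.0, 0.0001, 0.0033], [-0.0, 0.0002, 0.0033], [-0.0, 0.0003, 0.0033], [-0.0, 0.0004, 0.0033], [-0.0, 0.0005, 0.0033]] [ 3.95133781e-06 -6.28047161e-05  3.98906946e-02]
[-1.913 -0.12 ] draw 10mm: [ 0.0006 -0.0092  0.0039]
```

Request:
{"fn": "send_rows", "kwargs": {"xyz": [[0, -0.0005, 0.0033], [0, -0.0004, 0.0033], [0, -0.0003, 0.0033], [0, -0.0002, 0.0033], [0, -0.0001, 0.0033], [0, -0.0001, 0.0033], [0, 0, 0], [0, 0, 0]], "delta_rot": [[-1.913, -0.12, 0], [-1.913, -0.12, 0], [-1.913, -0.12, 0], [-1.913, -0.12, 0], [-1.913, -0.12, 0], [-1.913, -0.12, 0], [0, 0, 0], [0, 0, 0]]}}

```text
clock: 10.05
position: [0.5175, -0.2157, 0.0561]
ee_rot: [0.073, 0.681, 0.725, -0.068]
contact_force: [-0.9, 0.0, -0.7]
width: 0.0327
gripper_force: 29.8
```

Request:
{"fn": "send_rows", "kwargs": {"xyz": [[0, 0, 0.0033], [0, 0.0001, 0.0033], [0, 0.0002, 0.0033], [0, 0.0003, 0.0033], [0, 0.0004, 0.0033], [0, 0.0005, 0.0033], [0, 0, 0], [0, 0, 0]], "delta_rot": [[-1.913, -0.12, 0], [-1.913, -0.12, 0], [-1.913, -0.12, 0], [-1.913, -0.12, 0], [-1.913, -0.12, 0], [-1.913, -0.12, 0], [0, 0, 0], [0, 0, 0]]}}

```text
clock: 10.85
position: [0.5175, -0.2145, 0.0757]
ee_rot: [0.145, 0.671, 0.714, -0.136]
contact_force: [0.4, 0.0, -1.5]
width: 0.033
gripper_force: 29.9
```

```bash
python3 - <<'E'
import st
from h import *
out=[]
for n in("scene","side"):
    w=viewer.get_image(n);W=pts(w);hw=cv2.cvtColor(w["color"],cv2.COLOR_RGB2HSV);z=W[...,2]
    c=np.array([.5177,-.2217]);th=np.radians(3.6);d=W[...,:2]-c
    X=d[...,0]*np.cos(th)+d[...,1]*np.sin(th);Y=-d[...,0]*np.sin(th)+d[...,1]*np.cos(th)
    b=(hw[...,1]>80)&(hw[...,0]<20)&(hw[...,2]>40)&(z>.05)&(abs(X)<.025)&(abs(Y)<.13)
    v,u=np.nonzero(b)
    # ridge line: top height per Y bin
    for y0 in(-.07,-.05,-.03,.05,.07): 
        k=b&(abs(Y-y0)<.006); print(n,y0,np.percentile(z[k],95).round(4) if k.sum()>4 else None,end="; ")
    v0=int(np.median(v));u0=int(np.percentile(u,70));cr=w["color"][v0-50:v0+50,u0-70:u0+70]
    out.append(cv2.resize(cr,(392,280),interpolation=cv2.INTER_CUBIC))
cv2.imwrite("pics/5.png",np.hstack(out)[...,::-1])
E
```

```text
10.85 [ 0.5175 -0.2145  0.0757] ydir 3.5 z [ 0.024 -0.389 -0.921] F [ 0.4  0.  -1.5] q [-0.28  0.36  1.9  -0.53  0.81  0.02] w 0.033 29.9
scene -0.07 0.1217; scene -0.05 0.1381; scene -0.03 0.1291; scene 0.05 None; scene 0.07 None; side -0.07 0.1308; side -0.05 0.135; side -0.03 0.1266; side 0.05 0.2816; side 0.07 0.3211;
```

View pics/5.png

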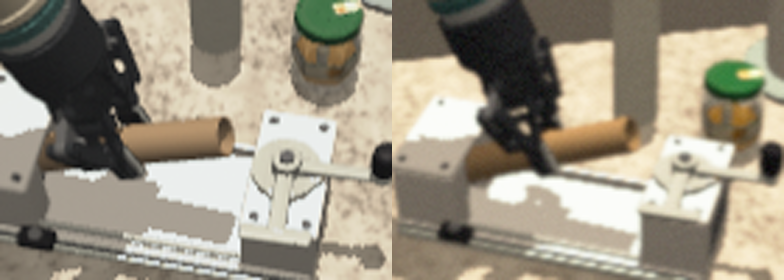

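The tube is tipped about 23°, with its lever end free above the housing at (225,135) in the left panel and no contact load. Now I draw it out along its axis.

Request:
{"fn": "send_rows", "kwargs": {"xyz": [[0.0004, -0.0069, 0.003], [0.0004, -0.0069, 0.003], [0.0004, -0.0069, 0.003], [0.0004, -0.0069, 0.003], [0.0004, -0.0069, 0.003], [0.0004, -0.0069, 0.003], [0.0004, -0.0069, 0.003], [0.0004, -0.0069, 0.003], [0.0004, -0.0069, 0.003], [0, 0, 0], [0, 0, 0]], "delta_rot": [[0, 0, 0], [0, 0, 0], [0, 0, 0], [0, 0, 0], [0, 0, 0], [0, 0, 0], [0, 0, 0], [0, 0, 0], [0, 0, 0], [0, 0, 0], [0, 0, 0]]}}

```text
clock: 12.05
position: [0.5209, -0.2765, 0.1029]
ee_rot: [0.145, 0.671, 0.714, -0.136]
contact_force: [-0.6, -0.5, -0.5]
width: 0.0331
gripper_force: 29.9
```

```bash
python3 - <<'E'
import st
from h import *
out=[]
for n in("scene","side"):
    w=viewer.get_image(n);u,v=(275,180) if n=="scene" else (285,180)
    out.append(cv2.resize(w["color"][v-60:v+60,u-85:u+85],(397,280),interpolation=cv2.INTER_CUBIC))
cv2.imwrite("pics/6.png",np.hstack(out)[...,::-1])
E
```

```text
12.05 [ 0.5209 -0.2765  0.1029] ydir 3.5 z [ 0.024 -0.39  -0.921] F [-0.6 -0.5 -0.5] q [-0.39  0.35  1.83 -0.49  0.84 -0.14] w 0.0331 29.9
```

View pics/6.png

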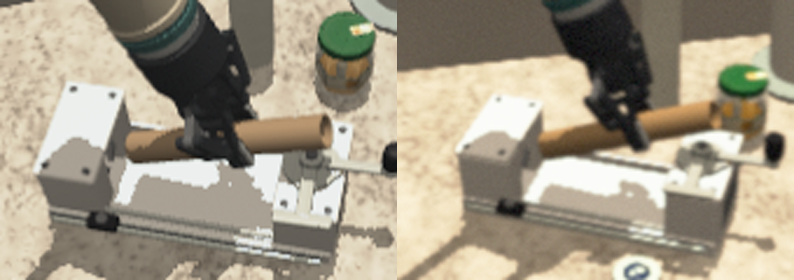

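The tube's low end is fully out of the deep pocket, at (130,145) in the left panel. Now I lift it, then level and centre it.

Request:
{"fn": "send_rows", "kwargs": {"xyz": [[0, 0, 0.01], [0, 0, 0.02], [0, 0, 0.025], [0, 0, 0.025], [0, 0, 0.025], [0, 0, 0.025], [0, 0, 0.025], [0, 0, 0.015], [0, 0, 0]], "delta_rot": [[0, 0, 0], [0, 0, 0], [0, 0, 0], [0, 0, 0], [0, 0, 0], [0, 0, 0], [0, 0, 0], [0, 0, 0], [0, 0, 0]]}}

```text
clock: 13.05
position: [0.5224, -0.2768, 0.2765]
ee_rot: [0.148, 0.671, 0.714, -0.135]
contact_force: [0.2, -0.3, -1.6]
width: 0.033
gripper_force: 29.9
```

Request:
{"fn": "send_rows", "kwargs": {"xyz": [[-0.0002, 0.004, 0], [-0.0003, 0.005, 0], [-0.0003, 0.005, 0], [-0.0003, 0.005, 0], [-0.0003, 0.005, 0], [-0.0003, 0.005, 0], [-0.0003, 0.005, 0], [0, 0.004, 0], [0, 0, 0], [0, 0, 0], [0, 0, 0], [0, 0, 0]], "delta_rot": [[2.87, 0.18, 0], [2.87, 0.18, 0], [2.87, 0.18, 0], [2.87, 0.18, 0], [2.87, 0.18, 0], [2.87, 0.18, 0], [2.87, 0.18, 0], [2.87, 0.18, 0], [0, 0, 0], [0, 0, 0], [0, 0, 0], [0, 0, 0]]}}

```text
clock: 14.25
position: [0.5189, -0.238, 0.2729]
ee_rot: [0.0, 0.685, 0.729, -0.0]
contact_force: [-0.6, -0.2, -0.6]
width: 0.033
gripper_force: 29.9
```

```bash
python3 - <<'E'
import st
from h import *
out=[]
for n in("scene","side"):
    w=viewer.get_image(n)
    out.append(cv2.resize(w["color"][60:310,140:470],(396,300),interpolation=cv2.INTER_CUBIC))
cv2.imwrite("pics/7.png",np.hstack(out)[...,::-1])
E
```

```text
14.25 [ 0.5189 -0.238   0.2729] ydir 3.6 z [-0. -0. -1.] F [-0.6 -0.2 -0.6] q [-0.55  0.25  1.44 -0.    1.45 -0.61] w 0.033 29.9
```

View pics/7.png

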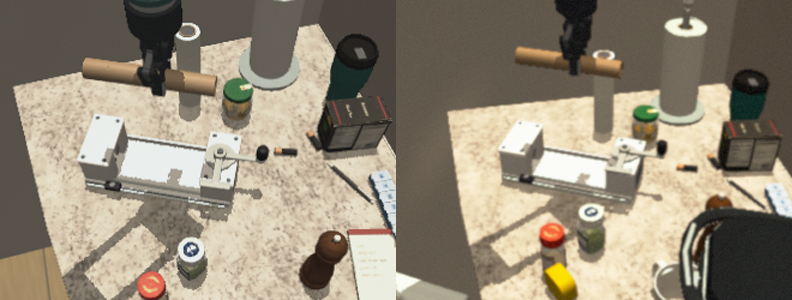

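The tube is held level at about 0.29 m above the dispenser, at (150,78) in the left panel. The lever is in the ring notch and the bystanders are where they stood.

```bash
python3 -c "
from rig import order
print(order.sign_off())"
```

```text
the job is handed in; nothing more can be done
None
```

The job is handed in: the lever is in the ring notch, and the empty tube was drawn out without force and is held level and steady about 0.29 m above the worktop over the dispenser, with the jars, pepper mill and fresh roll left where they stood.

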